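Check the heat sink, then hold the cover over the instrument case for screwing

ROBOT

A 6-joint arm with a two-finger parallel gripper is mounted at the origin on the work surface. World frame = base frame: x ahead of the robot, y to its left, z up, the work surface at z = 0. Lengths are in m, angles in degrees, forces in N, time in s.
With the tool pointing down it reaches from about 0.4 to 0.825 m from the base axis. Payload 7 kg.
Tool frame: the origin (TCP) lies on the centre line of the jaws, within the pads' length; the fingertips stand 14 mm ahead of it and the grasp point (between the pads) lies 5 mm behind it; z points along the fingers, y is the line along which they close (so a half turn about z gives the same grasp; the last joint's range is limited). The gripper opens to 88 mm and grips with 3 to 60 N. Pads are 19 mm wide; open, the fingers measure 130 mm over their backs; the gripper's body (78 mm by 193 mm) begins 47 mm behind the grasp point.
Start: joints at [-58.608, 20.546, 0.682, 0, -70.136, -16.507], TCP at [0.173, -0.652, 0.241] pointing down, gripper open.
Joint ranges: [-176.03, 176.03], [-82.01, 121.73], [-58.28, 71.71], [-173.87, 95.51], [-174.79, -0.11], [-173.66, 173.66]. Speed limits (degrees/s): [136.94, 136.94, 172.46, 180, 180, 180].

INTERFACE

Orientations are given as [roll, pitch, yaw] about the fixed x, y, z axes, in that order (R = Rz(yaw) Ry(pitch) Rx(roll)).
In Python, from plant import r gives the robot as it stands.
- The arm moves only by the tool send_rows, never from a script. Its argument "steps" is a list of rows, each an object with "dp": the shift along the tool's x, y, z in mm, a list of three; "roll": the turn about the tool's z in rad; "jaw": the opening in per cent of the stroke, from 0 (shut) to 100 (fully open). In form: [{"dp": [tx, ty, tz], "roll": roll, "jaw": jaw}, ...]. A call has 1 to 5 rows; each row is the pose to reach, as a shift and turn from the pose commanded when the call began, along the tool's axes at that moment; what a row does not reach only later rows make up. A row lasts 1/8 s, in which the tool goes at most 62.5 mm and 10.7 degrees, less where a joint would pass 70% of its speed; a pose out of reach is approached as far as the arm can. A call with a gripper value outside its range is refused whole. The fingers move at their own pace and stop on an object; "newtons" is the grip in N (left out, the last holds). Time passes only in rows, so rows that repeat a pose let the fingers close. It gives the time, the measured TCP pose, the force, the opening and the grip force at its end, in the units of the state.
- r.get_state(): the state, without advancing time (a new reading comes with each control period).
- r.capture(name): name is "scene" or "top" or "wrist"; returns a dict with "image" (480x640x3 uint8, blue, green, red), "K" (3x3 intrinsics, pixels), "dist" ([k1, k2, p1, p2, k3] as OpenCV has them; the pictures are not rectified), "rvec" (rotation vector, rad) and "tvec" (3), from world to camera coordinates, as OpenCV has them. Camera axes: x right, y down, z forward; pixel columns grow to the right and rows downward; lengths in m; the calibration is good to about 2 mm. A picture is of the moment at which its call begins. There is no depth.
- r.close_job(): hands the job in; it is judged then, once.
The state is a dict: "time_s": time; "joints": joint angles; "qd": joint speeds; "joint_torque": joint torques, N m; "tcp_pos": TCP position; "eef_rot": TCP orientation; "contact_force": force on the tool from outside, world axes, zero at the start; "moment": the same for the moment, N m; "gripper_width": finger opening in m; "gripper_force": force on a finger pad.
Only numpy, scipy, OpenCV 4.12 (cv2) and the standard library are available. Lean on these libraries where they do the work, as an engineer would, in place of code of your own. Each camera call takes 0.05 s, during which the arm holds its last target. There are 200 camera calls.

TASK

Before the instrument case is closed, take the thermometer wand from its stand and hold it steady for about two seconds, lens down, about 5 cm straight above the middle of the black finned heat sink inside the case, then stand it back in its stand and let go of it. Then lift the cover plate by its handle and hold it level about one centimetre above the case, its long side along the case's long side (either way round), with its four holes directly over the four threaded holes in the corners, so that a colleague can start the screws: finish while still holding it there, not resting on the case. Leave the reel, screwdriver and screw tray alone.

Things in the scene. Friction and masses are not known exactly. Their poses are not given: they have to be found in the camera images.
- case: Open aluminium instrument case, fixed to the bench, 150 (its x) x 110 (its y) x 50 mm high, walls 3 mm; origin at the centre of its underside on the bench, z up. Inside: circuit board, low components (below 32 mm) and a finned black heat sink. In each corner a 16 mm square post rises flush with the rim and carries a threaded hole.
- heatsink_top (a point): Middle of the top of the black finned heat sink (34 x 34 mm) inside the case, 40 mm above the bench, 10 mm below the case's rim; it lies at x = +30, y = +15 mm in the case's frame. The case's axes.
- cover: The loose cover plate, about 0.25 kg: aluminium, 150 (its x) x 110 (its y) x 4 mm thick, a round 8 mm hole in each corner, a black bridge handle on top; origin at the centre of its underside, z up. It lies flat on the bench at the start, handle up.
- cover_handle (a point): Middle of the cover's handle bar, above the plate's centre: a black bar 80 mm long along the cover's x, 12 mm wide (y) and 12 mm high, its centre 40 mm above the plate's underside (30 mm free under the bar, between two legs 60 mm apart). Grip it across its 12 mm width. The cover's axes.
- stand: Stand, fixed to the bench: steel foot 80 x 80 x 6 mm with an upright black square tube, 30 mm square inside, 38 mm outside, its top 50 mm above the bench, open at the top; origin at the centre of its underside.
- stand_well (a point): Centre of the floor of the stand's well, 6 mm above the bench; the wand stands on it. The stand's axes, square with the tube.
- wand: The infrared thermometer wand, a loose grey square bar 22 x 22 mm, 150 mm long, about 0.12 kg; origin at the middle of its lens end, z along it away from the lens (up at the start). It stands upright in the stand, 4 mm play on each side, its top 156 mm above the bench.
- wand_mid (a point): Centre of the wand, half-way up (75 mm from each end). The free part above the stand reaches from 31 mm below to 75 mm above this point; its sides are parallel to this frame's x and y.
- wand_lens (a point): Middle of the lens at the wand's lower end (round, 20 mm); the wand looks along the -z of this frame.
- solder_reel: Bystander: black-flanged reel of solder, 56 mm across, 36 mm high, standing on the bench; origin at its underside.
- screwdriver: Bystander: screwdriver with wooden handle, 170 mm long, lying on the bench along its own x.
- screw_tray: Bystander: white open tray 90 x 70 x 25 mm with four thumb screws; origin at its underside.
- cover_hole0 (a point): Centre of the cover's 8 mm hole in its +x +y corner, at its underside, 65 mm (x) and 45 mm (y) from the plate's centre.
- case_thread0 (a point): Mouth of the case's threaded hole (brass insert 11 mm across) in its +x +y corner, level with the rim, 65 mm (x) and 45 mm (y) from the case's centre.
- cover_hole1 (a point): Centre of the cover's 8 mm hole in its +x -y corner, at its underside, 65 mm (x) and 45 mm (y) from the plate's centre.
- case_thread1 (a point): Mouth of the case's threaded hole (brass insert 11 mm across) in its +x -y corner, level with the rim, 65 mm (x) and 45 mm (y) from the case's centre.
- cover_hole2 (a point): Centre of the cover's 8 mm hole in its -x -y corner, at its underside, 65 mm (x) and 45 mm (y) from the plate's centre.
- case_thread2 (a point): Mouth of the case's threaded hole (brass insert 11 mm across) in its -x -y corner, level with the rim, 65 mm (x) and 45 mm (y) from the case's centre.
- cover_hole3 (a point): Centre of the cover's 8 mm hole in its -x +y corner, at its underside, 65 mm (x) and 45 mm (y) from the plate's centre.
- case_thread3 (a point): Mouth of the case's threaded hole (brass insert 11 mm across) in its -x +y corner, level with the rim, 65 mm (x) and 45 mm (y) from the case's centre.
Mind the look-alikes: they are no part of the job. Leave any pink or purple look-alike of the cover alone.

How it is judged:
By the outcome, as a careful person would: the job done as asked, in the order asked, and still so for the second after the job is handed in, while the arm keeps its last pose, push and grip.
It also fails if it takes over 67 s, if anything falls off the work surface, if the arm or the gripper's body presses on something with over 40 N, if the wrist force passes 120 N, or if a joint passes its speed limit or range.

## Working session

There is one attempt and no reset: what is moved stays moved. The work goes in short steps, Python scripts to look and compute and a tool call to move; the robot and the scene stay as the last step left them, time stands still between calls to the robot, and variables do not carry over. Pictures are saved under pics/ and viewed, at most 10 in all, crops included, and the job is handed in when it is done.

Besides the shell and the picture viewer there is one more tool, called in YAML: its name, and indented under it one key for each argument. send_rows: Moves the arm, as the interface text tells. Its arguments: {"type":"object","properties":{"steps":{"type":"array","items":{"type":"object","properties":{"dp":{"type":"array","items":{"type":"number"}},"roll":{"type":"number"},"jaw":{"type":"number"}}}},"newtons":{"type":"number"}},"required":["steps"]}

```bash
ls; mkdir -p pics
cat > h.py <<'E'
import numpy as np, cv2, json, pickle
from plant import r
def cap(n, tag):
    c=r.capture(n); pickle.dump(c,open(f'pics/{tag}.pkl','wb')); cv2.imwrite(f'pics/{tag}.png',c['image']); return c
def ld(tag): return pickle.load(open(f'pics/{tag}.pkl','rb'))
def ray(c,px):
    K=np.array(c['K']);d=np.array(c['dist']);R=cv2.Rodrigues(np.array(c['rvec'],float))[0];t=np.array(c['tvec'],float).ravel()
    u=cv2.undistortPoints(np.array([[px]],float),K,d)[0,0]
    v=R.T@np.array([u[0],u[1],1]);return -R.T@t, v/np.linalg.norm(v)
def atz(c,px,z):
    o,v=ray(c,px);return o+v*(z-o[2])/v[2]
def tri(L):
    A=np.zeros((3,3));b=np.zeros(3)
    for c,px in L:
        o,v=ray(c,px);P=np.eye(3)-np.outer(v,v);A+=P;b+=P@o
    return np.linalg.solve(A,b)
def proj(c,X):
    return cv2.projectPoints(np.array(X,float).reshape(-1,1,3),np.array(c['rvec'],float),np.array(c['tvec'],float),np.array(c['K']),np.array(c['dist']))[0][:,0]
E
python3 - <<'E'
from h import *
for n in('top','scene'):
    c=cap(n,n+'0'); print(n,ray(c,(320,240)))
s=r.get_state();print(s)
E
```

```text
pics
top (array([0.46446164, 0.08021391, 1.14951777]), array([ 0.070285  , -0.03997188, -0.99672577]))
scene (array([ 1.02020376, -0.68149299,  0.86874056]), array([-0.40574545,  0.61874418, -0.67270073]))
{'time_s': 0.1, 'joints': array([-5.86060826e+01,  2.05864451e+01,  6.39939763e-01, -1.88565897e-02,
       -7.01353377e+01, -1.65079129e+01]), 'qd': array([-0.01161588, -0.04081252,  0.07459839,  0.03277899, -0.04088881,
        0.00769069]), 'joint_torque': array([ 4.11307274e-04, -5.84163344e+01,  2.93749702e+01,  7.01556131e+00,
        1.01276982e-02, -4.60411741e-05]), 'tcp_pos': array([ 0.17329586, -0.65195107,  0.2397298 ]), 'eef_rot': array([ 1.79916493e+02, -6.26100691e-03, -1.65120411e+02]), 'contact_force': array([0.74844918, 0.14842219, 0.42956668]), 'moment': array([ 0.02726943, -0.04390965,  0.01976519]), 'gripper_force': 0.0, 'gripper_width': 0.08737639167724975}
```

View pics/top0.png

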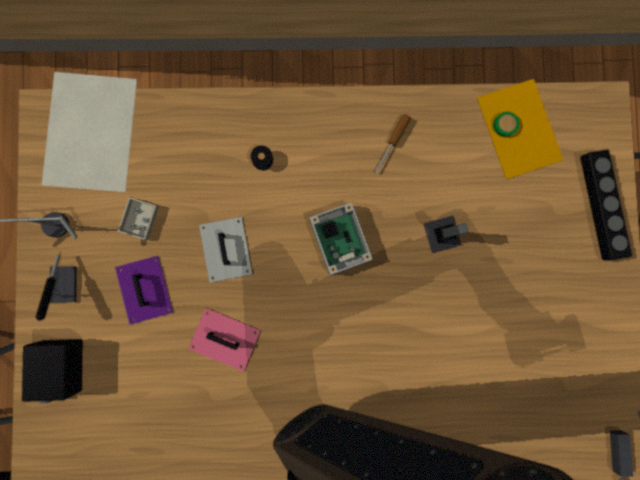

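View pics/scene0.png

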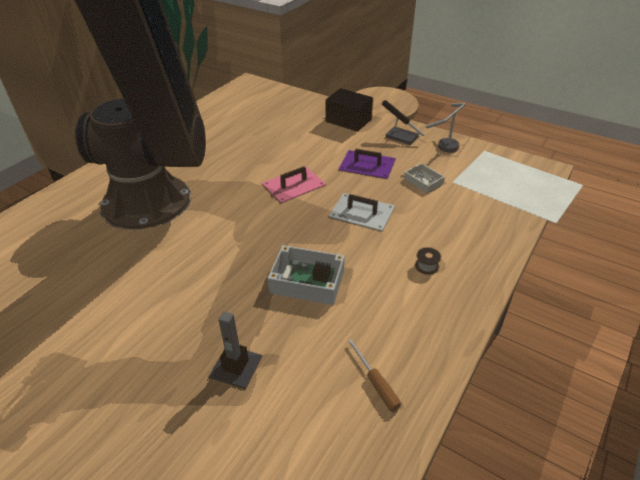

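The top view shows the grey cover at (226,250), the case at (340,240) with its heat sink near (330,230), and the stand at (443,233) with the wand top near (462,229). The scene view shows the cover at (362,210), the case at (307,275) and the wand at (230,340). I'll enlarge both.

Run:
```python
import cv2,numpy as np
t=cv2.imread('pics/top0.png');s=cv2.imread('pics/scene0.png')
def crop(im,x0,y0,w,h,k,step=10):
    c=cv2.resize(im[y0:y0+h,x0:x0+w],None,fx=k,fy=k,interpolation=cv2.INTER_CUBIC)
    for x in range(-(-x0//step)*step,x0+w,step):
        cv2.line(c,((x-x0)*k,0),((x-x0)*k,6),(0,0,255),1);cv2.putText(c,str(x),((x-x0)*k+1,16),0,.35,(0,0,255))
    for y in range(-(-y0//step)*step,y0+h,step):
        cv2.line(c,(0,(y-y0)*k),(6,(y-y0)*k),(0,0,255),1);cv2.putText(c,str(y),(7,(y-y0)*k+4),0,.35,(0,0,255))
    return c
def comp(L,fn):
    o=np.zeros((600,800,3),np.uint8)
    for c,x,y in L:
        c=c[:600-y,:800-x];o[y:y+c.shape[0],x:x+c.shape[1]]=c
    cv2.imwrite(fn,o)
comp([(crop(t,194,208,64,80,5),0,0),(crop(t,302,195,75,85,6),330,0),(crop(s,325,185,75,50,5),0,402)],'pics/c1.png')
comp([(crop(t,420,205,60,55,6),0,0),(crop(s,265,240,85,66,5),370,0),(crop(s,205,305,62,90,4),0,340),(crop(s,325,185,78,50,5),370,345)],'pics/c2.png')
```

```text
(no output)
```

View pics/c1.png

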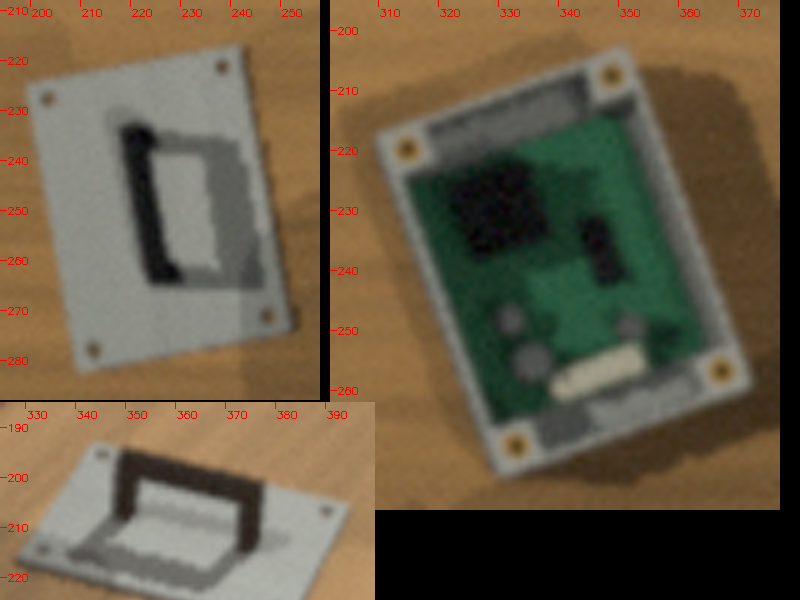

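View pics/c2.png

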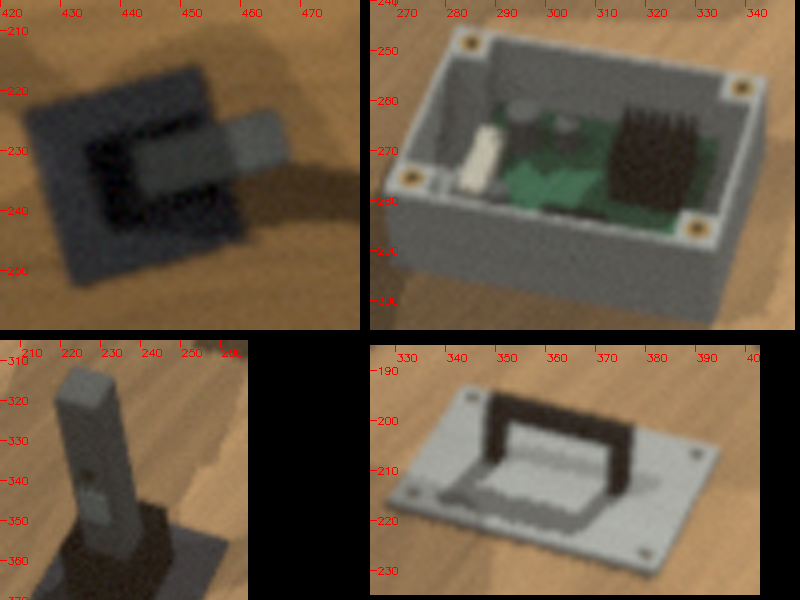

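Run:
```python
from h import *
t=ld('top0');s=ld('scene0');o=.42
def T(L):
    P=[]
    for a,b in L:
        a=np.array(a)-o;b=np.array(b)-o;P.append(tri([(t,a),(s,b)]));print(P[-1].round(4), (proj(t,P[-1])[0]-a).round(1),(proj(s,P[-1])[0]-b).round(1))
    return np.array(P)
def rep(P,z):
    c=P.mean(0);x=(P[0]+P[1]-P[2]-P[3])/2;y=(P[0]+P[3]-P[1]-P[2])/2
    print('c',c.round(4),'yaw',np.degrees(np.arctan2(x[1],x[0])).round(2),np.degrees(np.arctan2(-y[0],y[1])).round(2),np.linalg.norm(x),np.linalg.norm(y))
ct=[((314.8,219.8),(339.4,257.6)),((349,207.7),(330.4,285.6)),((367.2,256.8),(273.2,275.4)),((333,269.3),(285.4,248.6))]
rep(T(ct),0); rep(np.array([atz(t,np.array(a)-o,.05) for a,b in ct]),0)
cv=[((203.4,227.8),(390.4,207)),((238.4,221.4),(380.2,226.6)),((247.4,271),(333.6,214.4)),((212.6,277.8),(345.8,195.4))]
rep(T(cv),0); rep(np.array([atz(t,np.array(a)-o,.004) for a,b in cv]),0)
print('wandtop');T([((463,228.3),(226.5,317))])
k=6;F=np.array([atz(t,(np.array(p)+.5)/k-.5+(420,205),.006) for p in((22,112),(200,65),(245,240),(75,287))])
print('foot',F.mean(0),[np.degrees(np.arctan2(*(F[(i+1)%4]-F[i])[[1,0]])).round(1) for i in range(4)],[np.linalg.norm(F[(i+1)%4]-F[i]).round(4) for i in range(4)])
```

```text
[0.5935 0.0485 0.0468] [0.1 0.1] [ 0.2 -0. ]
[ 0.6222 -0.0371  0.0475] [0.  0.1] [ 0.1 -0. ]
[ 0.4989 -0.0789  0.0478] [0.1 0.1] [ 0.1 -0. ]
[0.4702 0.0067 0.0469] [-0. -0.] [-0.  0.]
c [ 0.5462 -0.0152  0.0473] yaw 18.74 18.51 0.13015008559691588 0.09030413790024976
c [ 0.5461 -0.0149  0.05  ] yaw 18.76 18.57 0.12996425735255382 0.09012550333704254
[ 0.5839  0.3337 -0.0013] [0.1 0.2] [ 0.2 -0. ]
[5.990e-01 2.442e-01 5.000e-04] [-0. -0.] [-0.  0.]
[0.4708 0.2226 0.0008] [0.1 0.1] [ 0.1 -0. ]
[0.4558 0.3112 0.001 ] [-0. -0.] [-0.  0.]
c [5.274e-01 2.779e-01 3.000e-04] yaw 9.76 9.59 0.13002439650342373 0.09034508948226513
c [0.5273 0.2773 0.004 ] yaw 9.68 9.57 0.12963285031648059 0.0899867141874269
wandtop
[ 0.5555 -0.2823  0.1517] [0. 0.] [0. 0.]
foot [ 0.55430439 -0.2816077   0.006     ] [np.float64(-76.4), np.float64(-167.9), np.float64(104.1), np.float64(14.7)] [np.float64(0.0801), np.float64(0.0778), np.float64(0.0765), np.float64(0.0785)]
```

```bash
cat >> h.py <<'E'
def go(x,y,z,yaw):
    s=r.get_state();p=np.array(s['tcp_pos']);a=np.radians(s['eef_rot'])
    R=cv2.Rodrigues(np.array([0,0,a[2]]))[0]@cv2.Rodrigues(np.array([0,a[1],0]))[0]@cv2.Rodrigues(np.array([a[0],0,0]))[0]
    d=R.T@(np.array([x,y,z])-p);print('t',s['time_s'],'p',p.round(4),'rot',s['eef_rot'].round(2),'dp mm',(d*1e3).round(1),'roll',round(-((np.radians(yaw)-a[2]+np.pi)%(2*np.pi)-np.pi),4),'F',np.round(s['contact_force'],1),'w',s['gripper_width'])
E
python3 -c "
from h import *
go(.555,-.282,.241,-166.4)"
```

```text
t 0.1 p [ 0.1733 -0.652   0.2397] rot [ 1.7992e+02 -1.0000e-02 -1.6512e+02] dp mm [-463.9  259.5   -0.9] roll 0.0223 F [0.7 0.1 0.4] w 0.08737639167724975
```

send_rows:
  steps:
    - {"dp": [-30,17,0],"roll": 0,"jaw": 100}
    - {"dp": [-75,42,0],"roll": 0,"jaw": 100}
    - {"dp": [-125,70,0],"roll": 0,"jaw": 100}
    - {"dp": [-175,98,0],"roll": 0.01,"jaw": 100}
    - {"dp": [-225,126,0],"roll": 0.022,"jaw": 100}
  newtons: 25

```text
time_s: 0.72
tcp_pos: [0.3594, -0.4712, 0.2403]
eef_rot: [180.0, -0.0, -166.4]
contact_force: [0.8, -0.9, 0.8]
gripper_width: 0.0876
gripper_force: 0.0
```

send_rows:
  steps:
    - {"dp": [-52,26,0],"roll": 0,"jaw": 100}
    - {"dp": [-105,58,0],"roll": 0,"jaw": 100}
    - {"dp": [-155,87,0],"roll": 0,"jaw": 100}
    - {"dp": [-200,112,0],"roll": 0,"jaw": 100}
    - {"dp": [-235,128,0],"roll": 0,"jaw": 100}

```text
time_s: 1.35
tcp_pos: [0.5579, -0.2911, 0.2402]
eef_rot: [180.0, -0.0, -166.3]
contact_force: [-0.0, 0.5, 0.2]
gripper_width: 0.0878
gripper_force: 0.0
```

Run:
```python
from h import *
go(.555,-.282,.241,-166.4)
c=cap('wrist','w1')
for P in ((.555,-.282,.156),(.555,-.282,.05),(.555,-.282,.006)): print(proj(c,P))
print(ray(c,(320,240)))
```

```text
t 1.35 p [ 0.5579 -0.2911  0.2402] rot [ 1.7998e+02 -2.0000e-02 -1.6630e+02] dp mm [ 0.7  9.5 -0.8] roll 0.0017 F [-0.   0.5  0.2] w 0.0877534911841989
[[335.67383051 250.846527  ]]
[[331.573775  216.7974475]]
[[330.50499143 207.9273354 ]]
(array([ 0.48084021, -0.31027599,  0.38459372]), array([ 0.28806879,  0.06470726, -0.95542103]))
```

View pics/w1.png

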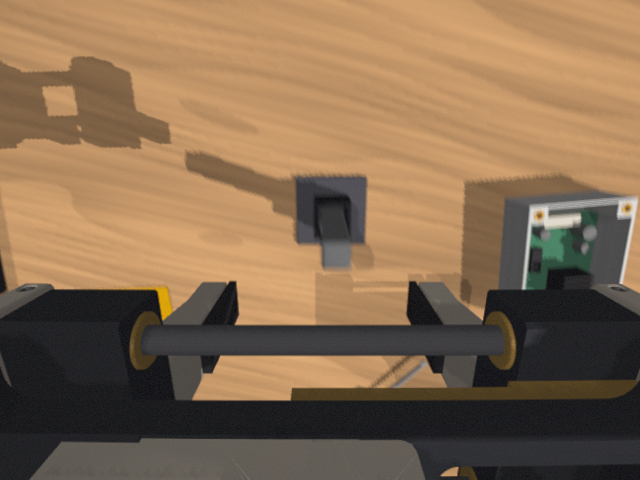

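The wrist view shows the wand top at (336,250) and the foot's centre at (330.5,209). Both match the predicted pixels, and the wand is square with the tool. I'll centre, descend and grip.

send_rows:
  steps:
    - {"dp": [0.5,9.5,0],"roll": 0,"jaw": 100}
    - {"dp": [0.5,9.5,25],"roll": 0,"jaw": 100}
    - {"dp": [0.5,9.5,60],"roll": 0,"jaw": 100}
    - {"dp": [0.5,9.5,95],"roll": 0,"jaw": 100}
    - {"dp": [0.5,9.5,120],"roll": 0,"jaw": 100}

```text
time_s: 2.02
tcp_pos: [0.5522, -0.284, 0.119]
eef_rot: [179.9, -0.1, -166.4]
contact_force: [0.3, -0.0, 0.6]
gripper_width: 0.0876
gripper_force: 0.0
```

send_rows:
  steps:
    - {"dp": [0,0,0],"roll": 0,"jaw": 40}
    - {"dp": [0,0,0],"roll": 0,"jaw": 20}
    - {"dp": [0,0,0],"roll": 0,"jaw": 15}
    - {"dp": [0,0,0],"roll": 0,"jaw": 10}
    - {"dp": [0,0,0],"roll": 0,"jaw": 10}

```text
time_s: 2.65
tcp_pos: [0.5542, -0.2839, 0.1211]
eef_rot: [-180.0, 0.0, -166.4]
contact_force: [0.6, 0.2, 0.8]
gripper_width: 0.043
gripper_force: 0.0
```

send_rows:
  steps:
    - {"dp": [0,0,0],"roll": 0,"jaw": 10}
    - {"dp": [0,0,0],"roll": 0,"jaw": 10}

```text
time_s: 2.9
tcp_pos: [0.554, -0.2839, 0.1206]
eef_rot: [180.0, -0.0, -166.4]
contact_force: [0.6, 1.4, 1.4]
gripper_width: 0.0232
gripper_force: 0.4
```

Run:
```python
from h import *
go(.5698,.0088,.204,-166.4)
c=cap('wrist','w2');cap('top','t2')
print(c['rvec'],c['tvec'])
```

```text
t 2.9 p [ 0.554  -0.2839  0.1206] rot [ 180.     -0.   -166.37] dp mm [-84.3 280.7 -83.4] roll 0.0005 F [0.6 1.4 1.4] w 0.023222099804500643
[-1.81519259 -2.30780373 -0.34983185] [ 0.40659204 -0.45286953  0.13734698]
```

send_rows:
  steps:
    - {"dp": [0,0,0],"roll": 0,"jaw": 10}
    - {"dp": [0,0,0],"roll": 0,"jaw": 10}
    - {"dp": [0,0,-2],"roll": 0,"jaw": 10}
    - {"dp": [0,0,-8],"roll": 0,"jaw": 10}
    - {"dp": [0,0,-20],"roll": 0,"jaw": 10}

```text
time_s: 3.62
tcp_pos: [0.5536, -0.2838, 0.1408]
eef_rot: [180.0, -0.1, -166.4]
contact_force: [0.6, -0.2, -0.8]
gripper_width: 0.022
gripper_force: 25.0
```

send_rows:
  steps:
    - {"dp": [0,0,-20],"roll": 0,"jaw": 10}
    - {"dp": [0,0,-45],"roll": 0,"jaw": 10}
    - {"dp": [0,0,-60],"roll": 0,"jaw": 10}
    - {"dp": [0,0,-65],"roll": 0,"jaw": 10}
    - {"dp": [0,0,-65],"roll": 0,"jaw": 10}

```text
time_s: 4.25
tcp_pos: [0.5538, -0.2838, 0.2054]
eef_rot: [180.0, 0.0, -166.4]
contact_force: [-0.1, 0.3, -1.9]
gripper_width: 0.0217
gripper_force: 25.0
```

Run:
```python
from h import *
go(.5698,.0088,.204,-166.4)
s=r.get_state();print(s['gripper_force'],s['tcp_pos'])
c=cap('scene','s3');print(proj(c,[tuple(s['tcp_pos'][:2])+(z,) for z in(.090,.12,.24)]))
im=c['image'];x,y=proj(c,(.554,-.284,.13))[0].astype(int);print(x,y)
x0,y0=x-65,y-70
cv2.imwrite('pics/s3c.png',cv2.resize(im[y0:y0+110,x0:x0+130],None,fx=5,fy=5,interpolation=2));print(x0,y0)
```

```text
t 4.25 p [ 0.5538 -0.2838  0.2054] rot [ 179.99    0.   -166.38] dp mm [-84.4 280.6   1.5] roll 0.0003 F [-0.1  0.3 -1.9] w 0.02174659396776913
24.990681409835815 [ 0.55381045 -0.28379345  0.2054261 ]
[[229.22405966 337.93798411]
 [227.14142225 327.86118388]
 [217.82072793 282.92214171]]
226 324
161 254
```

View pics/s3c.png

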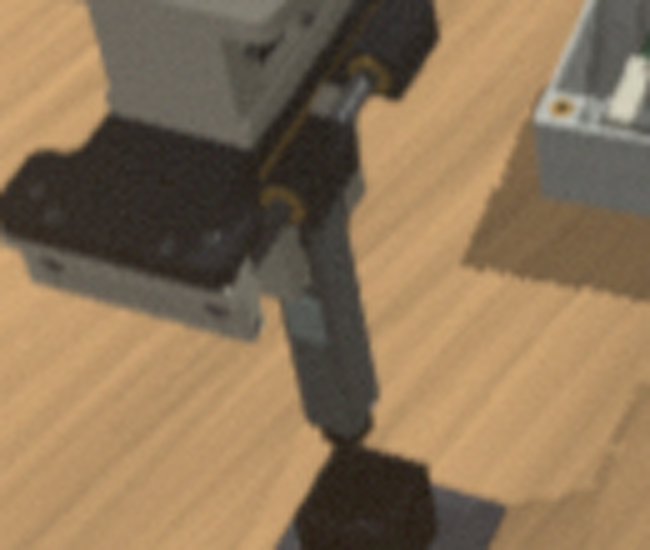

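The lens is at about (230.4,340), close to the predicted pixel, and the wand hangs upright and clear of the stand. Next I'll move it over the heat sink.

send_rows:
  steps:
    - {"dp": [-4,15,0],"roll": 0,"jaw": 10}
    - {"dp": [-13,45,0],"roll": 0,"jaw": 10}
    - {"dp": [-25,85,0],"roll": 0,"jaw": 10}
    - {"dp": [-37,125,0],"roll": 0,"jaw": 10}
    - {"dp": [-49,165,0],"roll": 0,"jaw": 10}

```text
time_s: 4.92
tcp_pos: [0.5622, -0.11, 0.2049]
eef_rot: [180.0, -0.1, -166.4]
contact_force: [0.8, 0.9, -1.1]
gripper_width: 0.0219
gripper_force: 25.0
```

send_rows:
  steps:
    - {"dp": [-12,40,0],"roll": 0,"jaw": 10}
    - {"dp": [-22,75,0],"roll": 0,"jaw": 10}
    - {"dp": [-29,100,1],"roll": 0,"jaw": 10}
    - {"dp": [-33,112,1],"roll": 0,"jaw": 10}
    - {"dp": [-34,115.5,1],"roll": 0,"jaw": 10}

```text
time_s: 5.55
tcp_pos: [0.5683, 0.009, 0.2042]
eef_rot: [-180.0, -0.0, -166.3]
contact_force: [0.5, -0.1, -1.2]
gripper_width: 0.0219
gripper_force: 25.0
```

send_rows:
  steps:
    - {"dp": [0,0,0],"roll": 0,"jaw": 10}
    - {"dp": [0,0,0],"roll": 0,"jaw": 10}

```text
time_s: 5.8
tcp_pos: [0.5684, 0.0076, 0.2045]
eef_rot: [-180.0, -0.0, -166.4]
contact_force: [-0.3, -0.1, -0.9]
gripper_width: 0.0216
gripper_force: 25.0
```

Run:
```python
from h import *
go(.5685,.0085,.2046,-166.4)
c=cap('scene','s4')
print(proj(c,[(.5698,.0088,z) for z in(.04,.09)]))
im=c['image'];x0,y0=255,205
cv2.imwrite('pics/s4c.png',cv2.resize(im[y0:y0+110,x0:x0+110],None,fx=5,fy=5,interpolation=2))
```

```text
t 5.8 p [0.5684 0.0076 0.2045] rot [-1.8000e+02 -2.0000e-02 -1.6642e+02] dp mm [-0.3  0.9 -0.1] roll -0.0004 F [-0.3 -0.1 -0.9] w 0.021616959509493924
[[321.18278891 265.7560691 ]
 [320.98813981 249.80398605]]
```

View pics/s4c.png

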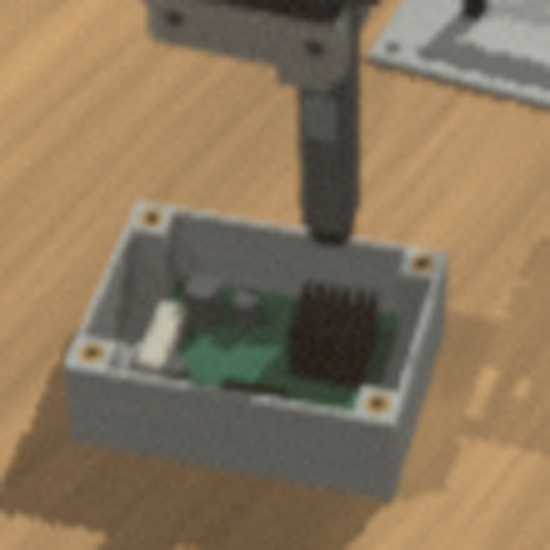

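The lens at (321,252) sits straight above the heat sink at (321,266). I'll hold there for 2.5 s.

send_rows:
  steps:
    - {"dp": [0,0,0],"roll": 0,"jaw": 10}
    - {"dp": [0,0,0],"roll": 0,"jaw": 10}
    - {"dp": [0,0,0],"roll": 0,"jaw": 10}
    - {"dp": [0,0,0],"roll": 0,"jaw": 10}
    - {"dp": [0,0,0],"roll": 0,"jaw": 10}

```text
time_s: 6.48
tcp_pos: [0.5686, 0.0083, 0.2046]
eef_rot: [180.0, -0.0, -166.4]
contact_force: [0.0, -0.2, -0.8]
gripper_width: 0.0219
gripper_force: 25.0
```

send_rows:
  steps:
    - {"dp": [0,0,0],"roll": 0,"jaw": 10}
    - {"dp": [0,0,0],"roll": 0,"jaw": 10}
    - {"dp": [0,0,0],"roll": 0,"jaw": 10}
    - {"dp": [0,0,0],"roll": 0,"jaw": 10}
    - {"dp": [0,0,0],"roll": 0,"jaw": 10}

```text
time_s: 7.1
tcp_pos: [0.5686, 0.0083, 0.2046]
eef_rot: [-180.0, -0.0, -166.4]
contact_force: [0.3, -0.4, -0.7]
gripper_width: 0.0223
gripper_force: 25.0
```

send_rows:
  steps:
    - {"dp": [0,0,0],"roll": 0,"jaw": 10}
    - {"dp": [0,0,0],"roll": 0,"jaw": 10}
    - {"dp": [0,0,0],"roll": 0,"jaw": 10}
    - {"dp": [0,0,0],"roll": 0,"jaw": 10}
    - {"dp": [0,0,0],"roll": 0,"jaw": 10}

```text
time_s: 7.72
tcp_pos: [0.5686, 0.0083, 0.2045]
eef_rot: [180.0, -0.0, -166.4]
contact_force: [0.1, -0.6, -2.1]
gripper_width: 0.0219
gripper_force: 25.0
```

send_rows:
  steps:
    - {"dp": [0,0,0],"roll": 0,"jaw": 10}
    - {"dp": [0,0,0],"roll": 0,"jaw": 10}
    - {"dp": [0,0,0],"roll": 0,"jaw": 10}
    - {"dp": [0,0,0],"roll": 0,"jaw": 10}
    - {"dp": [0,0,0],"roll": 0,"jaw": 10}

```text
time_s: 8.35
tcp_pos: [0.5685, 0.0083, 0.2045]
eef_rot: [-180.0, -0.0, -166.4]
contact_force: [-0.4, 0.2, -0.9]
gripper_width: 0.0213
gripper_force: 25.0
```

Run:
```python
from h import *
for i in range(2): go(.5532,-.282,.2044,-166.4)
```

```text
t 8.35 p [0.5685 0.0083 0.2045] rot [-180.     -0.   -166.37] dp mm [ 8.330e+01 -2.785e+02  2.000e-01] roll 0.0005 F [-0.4  0.2 -0.9] w 0.021273025825524313
t 8.35 p [0.5685 0.0083 0.2045] rot [-180.     -0.   -166.37] dp mm [ 8.330e+01 -2.785e+02  2.000e-01] roll 0.0005 F [-0.4  0.2 -0.9] w 0.021273025825524313
```

send_rows:
  steps:
    - {"dp": [4,-15,0],"roll": 0,"jaw": 10}
    - {"dp": [13,-45,0],"roll": 0,"jaw": 10}
    - {"dp": [25,-85,0],"roll": 0,"jaw": 10}
    - {"dp": [37,-125,0],"roll": 0,"jaw": 10}
    - {"dp": [49,-165,0],"roll": 0,"jaw": 10}

```text
time_s: 8.98
tcp_pos: [0.5594, -0.1656, 0.2047]
eef_rot: [-180.0, 0.0, -166.4]
contact_force: [0.9, 0.3, -1.0]
gripper_width: 0.0218
gripper_force: 25.0
```

send_rows:
  steps:
    - {"dp": [12,-40,0],"roll": 0,"jaw": 10}
    - {"dp": [22,-75,0],"roll": 0,"jaw": 10}
    - {"dp": [29,-100,0],"roll": 0,"jaw": 10}
    - {"dp": [33,-110,0],"roll": 0,"jaw": 10}
    - {"dp": [34,-114,0],"roll": 0,"jaw": 10}

```text
time_s: 9.6
tcp_pos: [0.5531, -0.283, 0.2044]
eef_rot: [180.0, -0.0, -166.4]
contact_force: [-0.3, -0.4, -1.3]
gripper_width: 0.0216
gripper_force: 25.0
```

send_rows:
  steps:
    - {"dp": [0,0,0],"roll": 0,"jaw": 10}
    - {"dp": [0,0,0],"roll": 0,"jaw": 10}

```text
time_s: 9.85
tcp_pos: [0.5538, -0.2817, 0.2047]
eef_rot: [-180.0, 0.0, -166.3]
contact_force: [0.5, -0.3, -0.8]
gripper_width: 0.0223
gripper_force: 25.0
```

Run:
```python
from h import *
go(.5532,-.282,.121,-166.4)
```

```text
t 9.85 p [ 0.5538 -0.2817  0.2047] rot [-1.8000e+02  1.0000e-02 -1.6633e+02] dp mm [ 0.6 -0.1 83.7] roll 0.0013 F [ 0.5 -0.3 -0.8] w 0.022254883693548472
```

Going down to about 1 mm above the well floor while watching the force.

send_rows:
  steps:
    - {"dp": [0.5,0,15],"roll": 0,"jaw": 10}
    - {"dp": [0.5,0,35],"roll": 0,"jaw": 10}
    - {"dp": [0.5,0,45],"roll": 0,"jaw": 10}
    - {"dp": [0.5,0,52],"roll": 0,"jaw": 10}
    - {"dp": [0.5,0,58],"roll": 0,"jaw": 10}

```text
time_s: 10.48
tcp_pos: [0.5533, -0.2826, 0.1464]
eef_rot: [-180.0, 0.0, -166.4]
contact_force: [0.3, -0.3, -1.3]
gripper_width: 0.0217
gripper_force: 25.0
```

send_rows:
  steps:
    - {"dp": [0,0,8],"roll": 0,"jaw": 10}
    - {"dp": [0,0,16],"roll": 0,"jaw": 10}
    - {"dp": [0,0,22],"roll": 0,"jaw": 10}
    - {"dp": [0,0,25],"roll": 0,"jaw": 10}
    - {"dp": [0,0,25],"roll": 0,"jaw": 10}

```text
time_s: 11.1
tcp_pos: [0.5531, -0.2826, 0.1214]
eef_rot: [180.0, -0.0, -166.4]
contact_force: [0.2, -0.3, -1.1]
gripper_width: 0.0216
gripper_force: 25.0
```

send_rows:
  steps:
    - {"dp": [0,0,0.7],"roll": 0,"jaw": 10}
    - {"dp": [0,0,0.7],"roll": 0,"jaw": 30}
    - {"dp": [0,0,0.7],"roll": 0,"jaw": 40}
    - {"dp": [0,0,0.7],"roll": 0,"jaw": 70}
    - {"dp": [0,0,0.7],"roll": 0,"jaw": 70}

```text
time_s: 11.72
tcp_pos: [0.5532, -0.2826, 0.121]
eef_rot: [-180.0, 0.0, -166.4]
contact_force: [-0.1, 0.8, 0.8]
gripper_width: 0.0495
gripper_force: 0.0
```

send_rows:
  steps:
    - {"dp": [0,0,0],"roll": 0,"jaw": 70}
    - {"dp": [0,0,-15],"roll": 0,"jaw": 70}
    - {"dp": [0,0,-40],"roll": 0,"jaw": 70}
    - {"dp": [0,0,-80],"roll": 0,"jaw": 70}
    - {"dp": [0,0,-110],"roll": 0,"jaw": 70}

```text
time_s: 12.35
tcp_pos: [0.5536, -0.2828, 0.2339]
eef_rot: [-179.9, 0.1, -166.4]
contact_force: [0.5, -0.4, -1.3]
gripper_width: 0.0613
gripper_force: 0.0
```

Run:
```python
from h import *
go(.5273,.2775,.231,-170.35)
c=cap('scene','s5');c0=ld('scene0')
im=np.hstack([cv2.resize(q['image'][290:400,185:285],None,fx=4,fy=4,interpolation=2) for q in(c,c0)])
cv2.imwrite('pics/s5c.png',im)
```

```text
t 12.35 p [ 0.5536 -0.2828  0.2339] rot [-1.7992e+02  1.1000e-01 -1.6636e+02] dp mm [-106.6  550.7    2.4] roll 0.0696 F [ 0.5 -0.4 -1.3] w 0.06125748721858787
```

View pics/s5c.png

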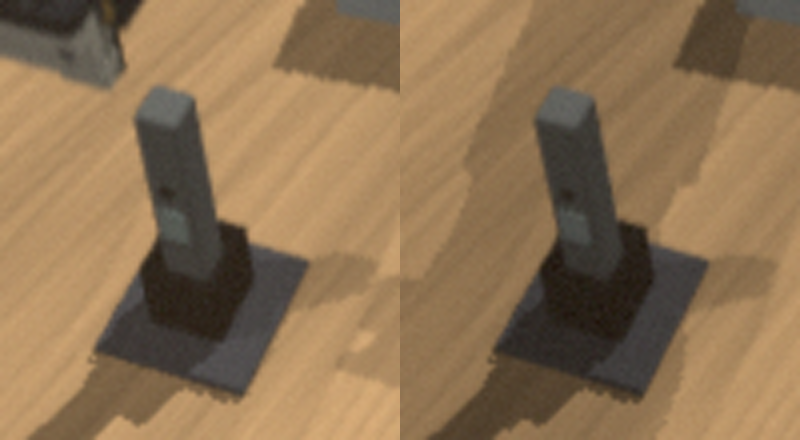

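The wand stands free in its stand at the same pixels as at the start. On to the cover.

send_rows:
  steps:
    - {"dp": [-4,20,0],"roll": 0,"jaw": 70}
    - {"dp": [-12,60,0],"roll": 0,"jaw": 70}
    - {"dp": [-22,112,0],"roll": 0.02,"jaw": 70}
    - {"dp": [-32,164,0],"roll": 0.04,"jaw": 70}
    - {"dp": [-42,216,0],"roll": 0.07,"jaw": 70}

```text
time_s: 13.02
tcp_pos: [0.5422, -0.0607, 0.2309]
eef_rot: [180.0, -0.0, -170.4]
contact_force: [0.4, 0.5, -0.3]
gripper_width: 0.0611
gripper_force: 0.0
```

Run:
```python
from h import *
go(.5273,.2775,.231,-170.35)
```

```text
t 13.025 p [ 0.5422 -0.0607  0.2309] rot [ 1.7999e+02 -1.0000e-02 -1.7043e+02] dp mm [-4.150e+01  3.359e+02 -1.000e-01] roll -0.0014 F [ 0.4  0.5 -0.3] w 0.06113490731566551
```

send_rows:
  steps:
    - {"dp": [-6,50,0],"roll": 0,"jaw": 70}
    - {"dp": [-13,102,0],"roll": 0,"jaw": 70}
    - {"dp": [-19,154,0],"roll": 0,"jaw": 70}
    - {"dp": [-26,206,0],"roll": 0,"jaw": 70}
    - {"dp": [-31,250,0],"roll": 0,"jaw": 70}

```text
time_s: 13.65
tcp_pos: [0.5308, 0.1912, 0.2309]
eef_rot: [180.0, -0.0, -170.3]
contact_force: [0.6, -0.3, 0.1]
gripper_width: 0.0614
gripper_force: 0.0
```

send_rows:
  steps:
    - {"dp": [-5,35,0],"roll": 0,"jaw": 70}
    - {"dp": [-8,60,0],"roll": 0,"jaw": 70}
    - {"dp": [-10,77,0],"roll": 0,"jaw": 70}
    - {"dp": [-10,83,0],"roll": 0,"jaw": 70}
    - {"dp": [-10,83,0],"roll": 0,"jaw": 70}

```text
time_s: 14.28
tcp_pos: [0.5278, 0.2721, 0.2308]
eef_rot: [-180.0, -0.0, -170.4]
contact_force: [-0.6, -0.6, -0.3]
gripper_width: 0.0613
gripper_force: 0.0
```

Run:
```python
from h import *
go(.5273,.2775,.231,-170.35)
c=cap('wrist','w6');a=np.radians(9.65);R=np.array([[np.cos(a),-np.sin(a)],[np.sin(a),np.cos(a)]])
im=c['image'].copy()
for x,y,z in((65,45,4),(65,-45,4),(-65,-45,4),(-65,45,4),(40,6,46),(40,-6,46),(-40,-6,46),(-40,6,46)):
    p=proj(c,tuple(np.array([.5273,.2775])+R@[x/1e3,y/1e3])+(z/1e3,))[0];print(p.round(1))
    if 0<p[0]<640: cv2.circle(im,tuple(int(v) for v in p.round()),1,(0,0,255),-1)
cv2.imwrite('pics/w6c.png',cv2.resize(im[60:360,120:520],None,fx=2,fy=2,interpolation=2))
```

```text
t 14.275 p [0.5278 0.2721 0.2308] rot [-1.7999e+02 -1.0000e-02 -1.7040e+02] dp mm [-0.4  5.4 -0.2] roll -0.0008 F [-0.6 -0.6 -0.3] w 0.061306921992599385
[365.2 264.5]
[288.6 264.5]
[285.  150.3]
[369.6 150.3]
[333.3 256.7]
[321.7 256.7]
[321.7 178.8]
[334.1 178.8]
```

View pics/w6c.png

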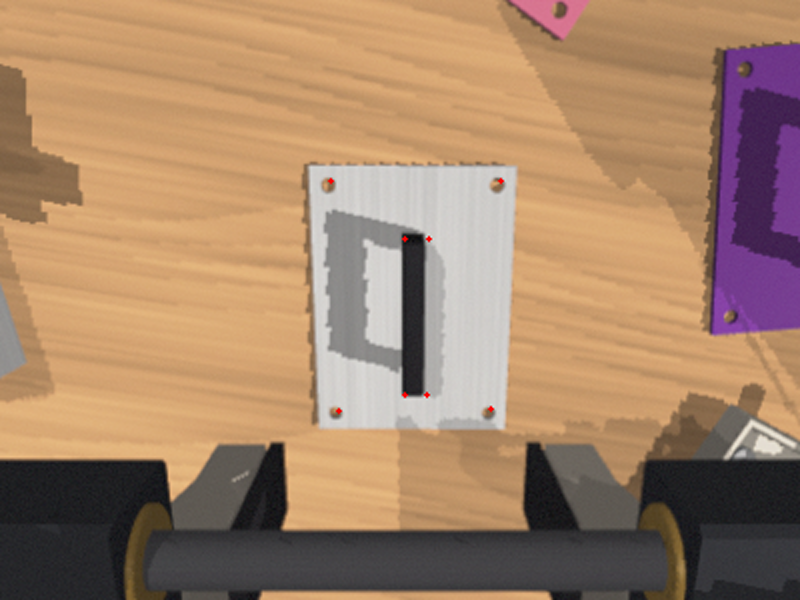

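The wrist view shows the cover's four holes about 1.3 px left of and 1 px below the predicted pixels, with the handle bar centred near crop (413,315). I'll refine the holes by code, then measure the case's threads with the same wrist camera so that calibration bias cancels.

```bash
cat >> h.py <<'E'
HX=np.array([(65,45),(65,-45),(-65,-45),(-65,45)])/1e3
def rot(yaw):
    a=np.radians(yaw);return np.array([[np.cos(a),-np.sin(a)],[np.sin(a),np.cos(a)]])
def blobs(c,guess,rad=6,it=3):
    hsv=cv2.cvtColor(c['image'],cv2.COLOR_BGR2HSV).astype(float)
    S=cv2.GaussianBlur(hsv[:,:,1],(0,0),.7);out=[]
    for g in guess:
        p=np.array(g,float)
        for _ in range(it):
            yy,xx=np.mgrid[:480,:640];m=(np.hypot(xx-p[0],yy-p[1])<rad)
            w=np.clip(S-60,0,None)*m;p=np.array([(w*xx).sum(),(w*yy).sum()])/w.sum()
        out.append(p)
    return np.array(out)
def fit(c,px,z):
    P=np.array([atz(c,p,z)[:2] for p in px]);m=P.mean(0);Q=P-m
    yaw=np.degrees(np.arctan2((HX[:,0]*Q[:,1]-HX[:,1]*Q[:,0]).sum(),(HX*Q).sum()))
    return m,yaw,(np.linalg.norm(Q-HX@rot(yaw).T,axis=1)*1e3).round(2)
E
python3 - <<'E'
from h import *
c=ld('w6')
g=proj(c,[tuple(np.array([.5273,.2775])+rot(9.65)@h)+(.004,) for h in HX])
b=blobs(c,g+[-1.3,1],5);print(b-g,fit(c,b,.004))
go(.547,-.0200,.231,-161.35)
E
```

```text
[[-1.79399501  1.1563591 ]
 [-1.46055347  0.9434235 ]
 [-1.45735393  1.67397905]
 [-1.77817353  1.82778653]] (array([0.52914527, 0.27597728]), np.float64(9.547810391130444), array([0.23, 0.34, 0.26, 0.27]))
t 14.325 p [0.5278 0.2718 0.2308] rot [-1.7999e+02 -1.0000e-02 -1.7042e+02] dp mm [ 2.970e+01 -2.909e+02 -1.000e-01] roll -0.1582 F [-0.4  0.1 -0.6] w 0.06178333050859332
```

send_rows:
  steps:
    - {"dp": [2,-20,0],"roll": -0.03,"jaw": 70}
    - {"dp": [6,-60,0],"roll": -0.06,"jaw": 70}
    - {"dp": [11,-110,0],"roll": -0.1,"jaw": 70}
    - {"dp": [16,-160,0],"roll": -0.13,"jaw": 70}
    - {"dp": [21,-210,0],"roll": -0.158,"jaw": 70}

```text
time_s: 14.95
tcp_pos: [0.542, 0.0594, 0.2312]
eef_rot: [180.0, 0.0, -161.3]
contact_force: [1.2, 0.1, 0.1]
gripper_width: 0.0611
gripper_force: 0.0
```

send_rows:
  steps:
    - {"dp": [-4,-40,0],"roll": 0,"jaw": 70}
    - {"dp": [-4,-65,0],"roll": 0,"jaw": 70}
    - {"dp": [-4,-80,0],"roll": 0,"jaw": 70}
    - {"dp": [-4,-80,0],"roll": 0,"jaw": 70}
    - {"dp": [-4,-80,0],"roll": 0,"jaw": 70}

```text
time_s: 15.58
tcp_pos: [0.5714, -0.0123, 0.2309]
eef_rot: [180.0, -0.0, -161.3]
contact_force: [-0.1, -0.2, -0.5]
gripper_width: 0.0615
gripper_force: 0.0
```

Run:
```python
from h import *
go(.5291,.2760,.230,-170.45)
c=cap('wrist','w7')
g=proj(c,[tuple(np.array([.5462,-.015])+rot(18.65)@h)+(.05,) for h in HX])
for d in ([0,0],[-1.5,1.2]):
  b=blobs(c,g+d,6,5);print(g.round(1),(b-g).round(1),fit(c,b,.05))
t=ld('top0')
print(c['image'][tuple(b.round().astype(int).T[::-1])])
go(.547,-.0200,.231,-161.35)
```

```text
t 15.575 p [ 0.5714 -0.0123  0.2309] rot [ 179.99   -0.   -161.33] dp mm [-52.2 286.7   0.9] roll 0.1591 F [-0.1 -0.2 -0.5] w 0.06146843536180354
[[371.7 257.9]
 [283.8 257.9]
 [279.1 123.8]
 [377.8 123.9]] [[-1.2  1.6]
 [-1.2  1.6]
 [-1.3  1.9]
 [-1.4  1.8]] (array([ 0.54819008, -0.01563113]), np.float64(18.659650676140902), array([0.08, 0.14, 0.02, 0.15]))
[[371.7 257.9]
 [283.8 257.9]
 [279.1 123.8]
 [377.8 123.9]] [[-1.2  1.6]
 [-1.2  1.6]
 [-1.3  1.9]
 [-1.4  1.8]] (array([ 0.54819008, -0.01563113]), np.float64(18.659650676140902), array([0.08, 0.14, 0.02, 0.15]))
[[42 39 38]
 [47 43 43]
 [43 41 39]
 [41 40 39]]
t 15.625 p [ 0.5714 -0.0121  0.2309] rot [ 179.99    0.   -161.3 ] dp mm [25.7  0.3 -0.1] roll 0.0008 F [ 0.2  0.1 -0.1] w 0.061813098301876056
```

send_rows:
  steps:
    - {"dp": [-4,20,0],"roll": 0.03,"jaw": 70}
    - {"dp": [-11,60,0],"roll": 0.06,"jaw": 70}
    - {"dp": [-20,110,0],"roll": 0.1,"jaw": 70}
    - {"dp": [-29,160,0],"roll": 0.13,"jaw": 70}
    - {"dp": [-38,210,0],"roll": 0.159,"jaw": 70}

```text
time_s: 16.25
tcp_pos: [0.5396, 0.2009, 0.2312]
eef_rot: [180.0, 0.0, -170.4]
contact_force: [0.6, -0.5, -0.4]
gripper_width: 0.0614
gripper_force: 0.0
```

Run:
```python
from h import *
go(.5291,.2760,.036,-170.45)
```

```text
t 16.25 p [0.5396 0.2009 0.2312] rot [ 1.7998e+02  3.0000e-02 -1.7043e+02] dp mm [ -2.   75.7 195.2] roll 0.0004 F [ 0.6 -0.5 -0.4] w 0.06143623456492729
```

send_rows:
  steps:
    - {"dp": [-1,40,0],"roll": 0,"jaw": 70}
    - {"dp": [-2,70,0],"roll": 0,"jaw": 70}
    - {"dp": [-2,75.5,10],"roll": 0,"jaw": 70}
    - {"dp": [-2,75.5,40],"roll": 0,"jaw": 70}
    - {"dp": [-2,75.5,70],"roll": 0,"jaw": 70}

```text
time_s: 16.88
tcp_pos: [0.5293, 0.2732, 0.1599]
eef_rot: [180.0, 0.0, -170.4]
contact_force: [-0.1, -0.5, -0.0]
gripper_width: 0.0615
gripper_force: 0.0
```

send_rows:
  steps:
    - {"dp": [0,0,15],"roll": 0,"jaw": 70}
    - {"dp": [0,0,20],"roll": 0,"jaw": 70}
    - {"dp": [0,0,20],"roll": 0,"jaw": 70}

```text
time_s: 17.25
tcp_pos: [0.5302, 0.2733, 0.1413]
eef_rot: [180.0, 0.0, -170.4]
contact_force: [-0.6, 0.5, -0.0]
gripper_width: 0.0618
gripper_force: 0.0
```

Run:
```python
from h import *
go(.5291,.2760,.036,-170.45)
```

```text
t 17.25 p [0.5302 0.2733 0.1413] rot [ 1.8000e+02  3.0000e-02 -1.7044e+02] dp mm [  0.7   2.8 105.3] roll 0.0002 F [-0.6  0.5 -0. ] w 0.06176188068272672
```

send_rows:
  steps:
    - {"dp": [0.7,3.2,5],"roll": 0,"jaw": 70}
    - {"dp": [0.7,3.2,40],"roll": 0,"jaw": 70}
    - {"dp": [0.7,3.2,75],"roll": 0,"jaw": 70}
    - {"dp": [0.7,3.2,95],"roll": 0,"jaw": 70}
    - {"dp": [0.7,3.2,105],"roll": 0,"jaw": 70}

```text
time_s: 17.88
tcp_pos: [0.5285, 0.2763, 0.0351]
eef_rot: [-180.0, -0.0, -170.4]
contact_force: [0.6, 0.4, 0.7]
gripper_width: 0.0611
gripper_force: 0.0
```

send_rows:
  steps:
    - {"dp": [0,0,0],"roll": 0,"jaw": 40}
    - {"dp": [0,0,0],"roll": 0,"jaw": 30}
    - {"dp": [0,0,0],"roll": 0,"jaw": 20}
    - {"dp": [0,0,0],"roll": 0,"jaw": 10}
    - {"dp": [0,0,0],"roll": 0,"jaw": 0}
  newtons: 40

```text
time_s: 18.5
tcp_pos: [0.5287, 0.2764, 0.0361]
eef_rot: [180.0, 0.0, -170.4]
contact_force: [0.1, 0.4, 0.1]
gripper_width: 0.017
gripper_force: 0.0
```

send_rows:
  steps:
    - {"dp": [0,0,0],"roll": 0,"jaw": 0}
    - {"dp": [0,0,0],"roll": 0,"jaw": 0}
    - {"dp": [0,0,0],"roll": 0,"jaw": 0}
    - {"dp": [0,0,0],"roll": 0,"jaw": 0}

```text
time_s: 19.0
tcp_pos: [0.5287, 0.2763, 0.036]
eef_rot: [180.0, 0.0, -170.4]
contact_force: [-1.7, -0.3, 4.0]
gripper_width: 0.0117
gripper_force: 40.0
```

send_rows:
  steps:
    - {"dp": [0,0,-3],"roll": 0,"jaw": 0}
    - {"dp": [0,0,-15],"roll": 0,"jaw": 0}
    - {"dp": [0,0,-40],"roll": 0,"jaw": 0}
    - {"dp": [0,0,-70],"roll": 0,"jaw": 0}
    - {"dp": [0,0,-84],"roll": 0,"jaw": 0}

```text
time_s: 19.62
tcp_pos: [0.5293, 0.2769, 0.1221]
eef_rot: [179.9, 0.1, -170.4]
contact_force: [0.3, -0.3, -1.8]
gripper_width: 0.0116
gripper_force: 40.0
```

send_rows:
  steps:
    - {"dp": [0,0,0],"roll": 0,"jaw": 0}
    - {"dp": [0,0,0],"roll": 0,"jaw": 0}

```text
time_s: 19.88
tcp_pos: [0.528, 0.2759, 0.1188]
eef_rot: [-180.0, -0.1, -170.5]
contact_force: [-0.9, 0.8, -2.9]
gripper_width: 0.0115
gripper_force: 40.0
```

Run:
```python
from h import *
s=r.get_state();print(s['moment'],s['gripper_force'])
go(.5477,-.0153,.121,-161.34)
c=cap('wrist','w8');z=s['tcp_pos'][2]-.036+.004
g=proj(c,[tuple(np.array([.529,.276])+rot(9.55)@h)+(z,) for h in HX]);b=blobs(c,g,7,5);print(g.round(1),(b-g).round(1),fit(c,b,z))
```

```text
[-2.93408054e-02  2.43639983e-02  3.86515570e-05] 39.99961495399475
t 19.875 p [0.528  0.2759 0.1188] rot [-1.7997e+02 -8.0000e-02 -1.7046e+02] dp mm [  28.8 -290.4   -2. ] roll -0.1592 F [-0.9  0.8 -2.9] w 0.011462353972314487
[[394.1 378.5]
 [250.7 378.5]
 [234.7 167.3]
 [410.2 167.2]] [[-0.3  9. ]
 [ nan  nan]
 [ 0.4 -1.1]
 [-0.8 -1. ]] (array([nan, nan]), np.float64(nan), array([nan, nan, nan, nan]))h.py:33: RuntimeWarning: invalid value encountered in divide
  w=np.clip(S-60,0,None)*m;p=np.array([(w*xx).sum(),(w*yy).sum()])/w.sum()
```

send_rows:
  steps:
    - {"dp": [1,-12,0],"roll": -0.01,"jaw": 0}
    - {"dp": [4,-40,0],"roll": -0.03,"jaw": 0}
    - {"dp": [8,-80,0],"roll": -0.06,"jaw": 0}
    - {"dp": [12,-120,0],"roll": -0.09,"jaw": 0}
    - {"dp": [16,-160,0],"roll": -0.12,"jaw": 0}

```text
time_s: 20.55
tcp_pos: [0.5389, 0.1138, 0.1193]
eef_rot: [-180.0, -0.1, -163.5]
contact_force: [0.7, 0.1, -2.2]
gripper_width: 0.0114
gripper_force: 40.0
```

Run:
```python
from h import *
go(.5479,-.0153,.121,-161.34)
```

```text
t 20.55 p [0.5389 0.1138 0.1193] rot [-1.7998e+02 -6.0000e-02 -1.6349e+02] dp mm [  28.1 -126.4   -1.6] roll -0.0374 F [ 0.7  0.1 -2.2] w 0.011445216149113683
```

send_rows:
  steps:
    - {"dp": [8,-35,0],"roll": -0.02,"jaw": 0}
    - {"dp": [16,-70,0],"roll": -0.037,"jaw": 0}
    - {"dp": [23,-100,0],"roll": -0.037,"jaw": 0}
    - {"dp": [27,-118,0],"roll": -0.037,"jaw": 0}
    - {"dp": [28,-124,0],"roll": -0.037,"jaw": 0}

```text
time_s: 21.18
tcp_pos: [0.5473, -0.0122, 0.1195]
eef_rot: [180.0, -0.0, -161.5]
contact_force: [0.7, 0.2, -1.5]
gripper_width: 0.0115
gripper_force: 40.0
```

send_rows:
  steps:
    - {"dp": [0,0,0],"roll": 0,"jaw": 0}
    - {"dp": [0,0,0],"roll": 0,"jaw": 0}
    - {"dp": [0,0,0],"roll": 0,"jaw": 0}

```text
time_s: 21.55
tcp_pos: [0.5477, -0.0103, 0.1199]
eef_rot: [180.0, 0.0, -161.4]
contact_force: [-0.3, -0.4, -2.0]
gripper_width: 0.0114
gripper_force: 40.0
```

Run:
```python
from h import *
go(.5479,-.0153,.096,-161.34)
```

```text
t 21.55 p [ 0.5477 -0.0103  0.1199] rot [ 1.8000e+02  1.0000e-02 -1.6139e+02] dp mm [ 1.4 -4.8 23.9] roll -0.0009 F [-0.3 -0.4 -2. ] w 0.011389047457482381
```

send_rows:
  steps:
    - {"dp": [1,-3,0],"roll": 0,"jaw": 0}
    - {"dp": [1.4,-4.8,5],"roll": 0,"jaw": 0}
    - {"dp": [1.4,-4.8,12],"roll": 0,"jaw": 0}
    - {"dp": [1.4,-4.8,20],"roll": 0,"jaw": 0}
    - {"dp": [1.4,-4.8,23.5],"roll": 0,"jaw": 0}

```text
time_s: 22.18
tcp_pos: [0.5474, -0.0161, 0.0954]
eef_rot: [180.0, -0.1, -161.5]
contact_force: [0.6, -0.1, -1.5]
gripper_width: 0.0112
gripper_force: 40.0
```

send_rows:
  steps:
    - {"dp": [0,0,0],"roll": 0,"jaw": 0}
    - {"dp": [0,0,0],"roll": 0,"jaw": 0}
    - {"dp": [0,0,0],"roll": 0,"jaw": 0}

```text
time_s: 22.55
tcp_pos: [0.548, -0.0159, 0.0966]
eef_rot: [-180.0, 0.0, -161.4]
contact_force: [0.1, -0.8, -1.7]
gripper_width: 0.0117
gripper_force: 40.0
```

Run:
```python
from h import *
go(.5479,-.0153,.096,-161.34)
t=cap('top','t9');s=cap('scene','s9')
def crop(im,x0,y0,w,h,k,step=10):
    c=cv2.resize(im[y0:y0+h,x0:x0+w],None,fx=k,fy=k,interpolation=cv2.INTER_CUBIC)
    for x in range(-(-x0//step)*step,x0+w,step):
        cv2.line(c,((x-x0)*k,0),((x-x0)*k,6),(0,0,255),1);cv2.putText(c,str(x),((x-x0)*k+1,16),0,.35,(0,0,255))
    for y in range(-(-y0//step)*step,y0+h,step):
        cv2.line(c,(0,(y-y0)*k),(6,(y-y0)*k),(0,0,255),1);cv2.putText(c,str(y),(7,(y-y0)*k+4),0,.35,(0,0,255))
    return c
a=crop(t['image'],300,190,78,95,5);b=crop(s['image'],262,225,82,84,5)
o=np.zeros((480,800,3),np.uint8);o[:475,:390]=a;o[:420,390:800]=b[:,:410]
cv2.imwrite('pics/f9.png',o)
m=(.5461,-.0149)
for n,c in(('t',t),('s',s)): print(n,proj(c,[tuple(np.array(m)+rot(18.66)@h)+(.064,) for h in HX]).round(1).tolist())
```

```text
t 22.55 p [ 0.548  -0.0159  0.0966] rot [-1.8000e+02  3.0000e-02 -1.6144e+02] dp mm [-0.1  0.6  0.6] roll -0.0018 F [ 0.1 -0.8 -1.7] w 0.011658807945221485
t [[314.7, 218.8], [349.1, 206.4], [367.6, 256.2], [332.9, 268.9]]
s [[339.2, 251.7], [330.1, 279.8], [272.6, 269.7], [284.6, 242.7]]
```

View pics/f9.png

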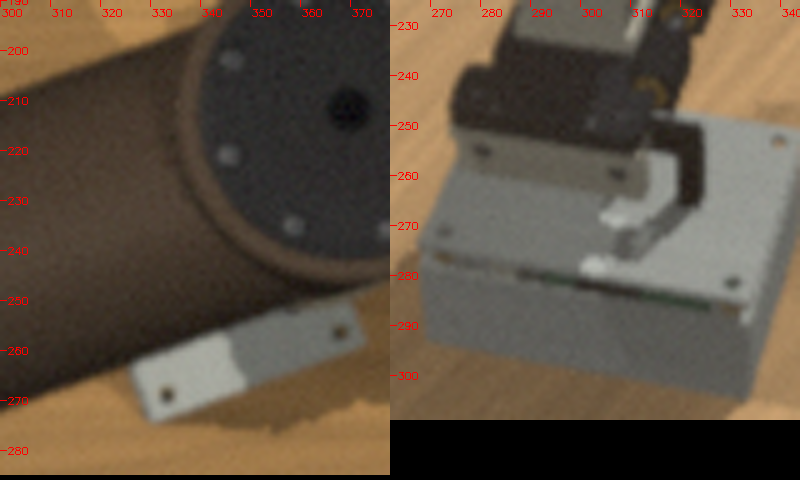

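Top-view holes at (367.6,256.0) and (333.0,268.4) match the predicted pixels to within about 0.5 px. In the scene view a gap shows the brass inserts just under the front holes. The cover is level, aligned and about 1 cm up, so I'm handing the job in.

```bash
python3 -c "
from h import *
print(r.close_job())"
```

```text
the job is handed in; nothing more can be done
None
```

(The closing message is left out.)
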